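# Make up two furniture feet on their assembly posts

### The job

Make up the two furniture feet. On the tall post (square base) put the square steel plate first, then the thick wooden ring on it, then the low black rubber ring on top; on the short post (round base) put the flat round steel flange first, then the tall brass sleeve on top of it. Every part must end threaded on its post, lying flat on what is beneath it, and let go.

Things in the scene. Friction and masses are not known exactly. Their poses are not given: they have to be found in the camera images.
- plate: Square bare steel mounting plate, 56 x 56 mm, 14 mm thick, about 0.25 kg, with four small dark screw holes at its corners; x and y axes are square to its sides. Its bore is round. Bored through along its z axis (vertical), bore 24 mm in diameter; origin at the centre of its underside; lies flat at the start, loose on the table.
- bun: Thick turned wooden ring (bun foot), 60 mm in diameter, 24 mm high, with a shallow groove round its middle, about 0.08 kg. Bored through along its z axis (vertical), bore 24 mm in diameter; origin at the centre of its underside; lies flat at the start, loose on the table.
- pad: Low black rubber ring (glide), 46 mm in diameter, 12 mm high, about 0.04 kg. Bored through along its z axis (vertical), bore 24 mm in diameter; origin at the centre of its underside; lies flat at the start, loose on the table.
- flange: Flat round bare steel flange, 58 mm in diameter, 12 mm thick, about 0.18 kg. Bored through along its z axis (vertical), bore 24 mm in diameter; origin at the centre of its underside; lies flat at the start, loose on the table.
- sleeve: Tall brass sleeve (tube), 38 mm in diameter, 36 mm high, about 0.16 kg, standing upright. Bored through along its z axis (vertical), bore 24 mm in diameter; origin at the centre of its underside; lies flat at the start, loose on the table.
- tall_post: Fixed assembly post on a square plywood base 90 x 90 x 8 mm. On the base a round aluminium boss 48 mm in diameter, its top 22 mm above the table, on which the first part rests; from it rises a steel post 14 mm in diameter, 56 mm above the boss (tip 78 mm above the table), the last 10 mm tapering to a blunt point 4 mm wide. Origin at the underside of the base, on the post's axis; z is up.
- short_post: Fixed assembly post on a round plywood base 90 mm in diameter, 8 mm thick. The same aluminium boss, 48 mm in diameter with its top 22 mm above the table; the steel post, 14 mm in diameter, rises only 32 mm above the boss (tip 54 mm above the table), the last 10 mm tapering to a blunt point 4 mm wide. Origin at the underside of the base, on the post's axis; z is up.
Mind the look-alikes: they are no part of the job. Leave any pink look-alike of the tall_post alone.

How it is judged (in metres and radians):
At the end, for the whole second after the job is handed in: On the tall post, from the bottom: square plate, wooden ring, rubber ring; on the short post: round flange, brass sleeve. Each part is within 8 mm of its post's axis, within 4 mm of the height at which it lies flat on what is beneath it, within 7 degrees of level, let go and at rest (horizontal distance between each of plate, bun, pad and tall_post below 0.008 m and z of plate in the frame of tall_post between 0.018 and 0.026 m and angle between each of plate, bun, pad, flange, sleeve's own z axis and vertical below 0.12 rad and linear speed of each of plate, bun, pad, flange, sleeve below 0.02 m/s and angular speed of each of plate, bun, pad, flange, sleeve below 0.2 rad/s and contact force between each of plate, bun, pad, flange, sleeve and the fingers below 0.1 N and z of bun in the frame of tall_post between 0.032 and 0.04 m and z of pad in the frame of tall_post between 0.056 and 0.064 m and horizontal distance between each of flange, sleeve and short_post below 0.008 m and z of flange in the frame of short_post between 0.018 and 0.026 m and z of sleeve in the frame of short_post between 0.03 and 0.038 m); the robot touches nothing.
It also fails if it takes over 115 s, if anything falls off the work surface, if the arm or the gripper's body presses on something with over 40 N, if the wrist force passes 120 N, or if a joint passes its speed limit or range.

### The arm

A 7-joint arm with a two-finger parallel gripper is mounted at the origin on the work surface. World frame = base frame: x ahead of the robot, y to its left, z up, the work surface at z = 0. Lengths are in mm, angles in degrees, forces in N, time in s.
With the tool pointing down it reaches from about 400 to 850 mm from the base axis. Payload 4.5 kg.
Tool frame: the origin (TCP) lies between the finger pads; the fingertips stand 25 mm ahead of it and the grasp point (between the pads) lies 6 mm ahead of it (ctrl.tip_reach is the distance from the TCP to the fingertips, in mm); x points along the fingers, y is the direction in which the jaws open and shut, and the axes are right-handed (so a half turn about x gives the same grasp; the last joint's range is limited). The gripper opens to 85 mm and grips with 20 to 120 N. Pads are 22 mm wide; open, the fingers measure 114 mm over their backs; the gripper's body (76 mm by 85 mm) begins 54 mm behind the grasp point. The pads swing forward as they close: fully open they stand 13 mm farther back than shut.
Start: joints at [-74.038, 39.483, -11.15, 89.685, 9.013, 51.709, -12.324], TCP at [151.455, 606.394, 256.317] pointing down, gripper open.
Joint ranges: [-172.22, 172.22], [-26.19, 119.32], [-84.43, 86.54], [7.71, 146.69], [-57.33, 237.33], [2.42, 119.75], [-152.13, 152.13]. Speed limits (degrees/s): [147.25, 147.25, 180, 180, 180, 180, 180].

### API

Orientations are given as [roll, pitch, yaw] about the fixed x, y, z axes, in that order (R = Rz(yaw) Ry(pitch) Rx(roll)).
In Python, from rig import ctrl gives the robot as it stands.
- The arm moves only by the tool carry_out, never from a script. Its argument "motion" is a list of rows, each a list of 7 numbers: the shift along the tool's x, y, z in m, then the turn, a rotation vector about the tool's x, y, z in degrees, then the closure, from 0 (fully open) to 1 (shut). A call has 1 to 12 rows; each row shifts and turns the commanded pose from where the row before left it, along the tool's axes as they then stand; what a row does not reach is not made up. A row lasts 1/8 s, in which the tool goes at most 62.5 mm and 10.7 degrees, less where a joint would pass 70% of its speed; a pose out of reach is approached as far as the arm can. A call is refused whole if a number of a shift passes 0.0625 or a number of a turn 10.7, either way. A call with a gripper value outside its range is refused whole. The fingers move at their own pace and stop on an object; "newtons" is the grip in N (left out, the last holds). Time passes only in rows, so rows that do not move let the fingers close. It gives the time, the measured TCP pose, the force and the opening at its end, in the units of the state.
- ctrl.observe(): the state, without advancing time (a new reading comes with each control period).
- ctrl.snapshot(name): name is "scene" or "top"; returns the picture (420x560x3 uint8, red, green, blue); there is no depth.
- ctrl.camera_model(name): a dict with "camera_matrix" (3x3 intrinsics, pixels), "k1" (the pictures are not rectified: a ray, as slopes to the right and down, at radius r is drawn at 1 + k1 r^2 times it, then the intrinsics apply), "R" (3x3) and "t" (3): a world point X has camera coordinates R X + t. Camera axes: x right, y down, z forward; pixel columns grow to the right and rows downward; lengths in mm; the calibration is good to about 2 mm. A picture is of the moment at which its call begins. camera_model takes no time and is no camera call.
- ctrl.job_done(): hands the job in, once; it reports no verdict.
Trained networks look in the newest picture that a camera, given by its name, has taken for a name from the list of things; names that differ only in an ending like _2 or _b are one class to them, and where a whole thing is asked for, a point or a joint stands for the part that bears it (a point fixed in the world has none). Each returns a list of dicts, best first, with "p" (0 to 1); they miss things now and then, are a little off and sometimes report something else, mostly with a low value. They report only what shows in the picture. A call takes as long as a camera call. They do not tell look-alikes from the thing itself.
- ctrl.boxes_of(target, camera): "bbox" ([left, top, width, height] in pixels, round what is visible of it).
- ctrl.masks_of(target, camera): "pixels" (420x560 bool, what is visible of it) and "bbox" ([left, top, width, height] in pixels, round what is visible of it).
- ctrl.pinpoint(target, camera): "xy" ([column, row] in pixels: a listed point, or the origin of a listed thing).
The state is a dict: "clock": time; "qpos": joint angles; "joint_vel": joint speeds; "joint_efforts": joint torques, N m; "tcp_pos": TCP position; "tool_rot": TCP orientation; "contact_force": force on the tool from outside, world axes, zero at the start; "ft_torque": the same for the moment, N m; "width": opening from 0.0 (shut) to 1.0 (fully open).
Only numpy, scipy, OpenCV 4.12 (cv2) and the standard library are available. Lean on these libraries where they do the work, as an engineer would, in place of code of your own. Each camera call takes 0.05 s, during which the arm holds its last target.

## Working session

There is one attempt and no reset: what is moved stays moved. The work goes in short steps, Python scripts to look and compute and a tool call to move; the robot and the scene stay as the last step left them, time stands still between calls to the robot, and variables do not carry over. Pictures are saved under pics/ and viewed, and the job is handed in when it is done.

Besides the shell and the picture viewer there is one more tool, called after "Request:" as name(argument=value, ...) on one line, values as JSON. carry_out: Moves the arm, as the interface text tells. Its arguments: {"type":"object","properties":{"motion":{"type":"array"},"newtons":{"type":"number"}},"required":["motion"]}

```bash
ls; mkdir -p pics; python3 - <<'E'
from rig import ctrl
import cv2,numpy as np
print(ctrl.observe())
for n in("scene","top"):
    im=ctrl.snapshot(n); cv2.imwrite(f"pics/{n}0.png",cv2.cvtColor(im,cv2.COLOR_RGB2BGR))
    print(n,ctrl.camera_model(n))
for t in ["plate","bun","pad","flange","sleeve","tall_post","short_post"]:
    print(t,[(round(d['p'],2),np.round(d['xy'],1)) for d in ctrl.pinpoint(t,"top")],[(round(d['p'],2),np.round(d['bbox'],1)) for d in ctrl.boxes_of(t,"top")])
E
```

```text
pics
{'clock': 0.0, 'qpos': array([-74.03722055,  39.53363258, -11.14533597,  89.74559637,
         9.0114077 ,  51.70786314, -12.32487289]), 'joint_vel': array([ 0.19894359, -0.04958255,  0.04452372,  0.06089856,  0.12865923,
       -0.00063373,  0.064945  ]), 'joint_efforts': array([-3.28835895e-04, -5.39608598e+01, -1.26681704e+00, -1.58549201e+01,
        9.02529981e-03,  9.34838987e-03, -4.75652584e-06]), 'tcp_pos': array([151.36756519, 605.77206846, 255.47594768]), 'tool_rot': array([ -86.64699213,   89.89467189, -100.66916929]), 'contact_force': array([ 0.41955991,  0.27207326, -0.11555989]), 'ft_torque': array([ 0.0172483 ,  0.00181012, -0.02624295]), 'width': 1.0013224032150319}
scene {'camera_matrix': array([[415.51419884,   0.        , 272.53456344],
       [  0.        , 415.51419884, 204.24896487],
       [  0.        ,   0.        ,   1.        ]]), 'k1': -0.1307324836649181, 'R': array([[-0.81978662,  0.57264969,  0.00471518],
       [ 0.30313105,  0.4409087 , -0.84481423],
       [-0.48586157, -0.69113808, -0.53503896]]), 't': array([ 419.44771808, -151.08273612, 1241
[... 473 characters left out ...]
array([283.4, 235.8,  22.4,  24.6]))]
bun [(0.82, array([358.4, 250.3]))] [(0.93, array([346.8, 237.7,  23.2,  23.9]))]
pad [(0.71, array([226.9, 254.7])), (0.69, array([161.6, 252.6]))] [(0.46, array([152.9, 246.9,  18.5,  16.6]))]
flange [(0.79, array([411.3, 252.7]))] [(0.86, array([405.2, 239.9,  20.7,  22.5]))]
sleeve [(0.53, array([231.7, 253.1]))] [(0.43, array([220.7, 246.6,  14.6,  13. ])), (0.43, array([312.1, 178.5,  30.3,  30.3]))]
tall_post [(0.95, array([124.8, 206. ])), (0.94, array([215.3, 178.8]))] [(0.96, array([103.8, 188.9,  37.9,  34.7])), (0.69, array([194.3, 158.8,  41. ,  40.5]))]
short_post [(0.87, array([325.7, 193.6]))] [(0.57, array([311.2, 178. ,  32.1,  32.3]))]
```

```bash
python3 - <<'E'
import cv2
a=cv2.imread("pics/top0.png")[140:290,80:460]
cv2.imwrite("pics/t0z.png",cv2.resize(a,None,fx=2.1,fy=2.1,interpolation=cv2.INTER_CUBIC))
E
```

```text
(no output)
```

View pics/top0.png

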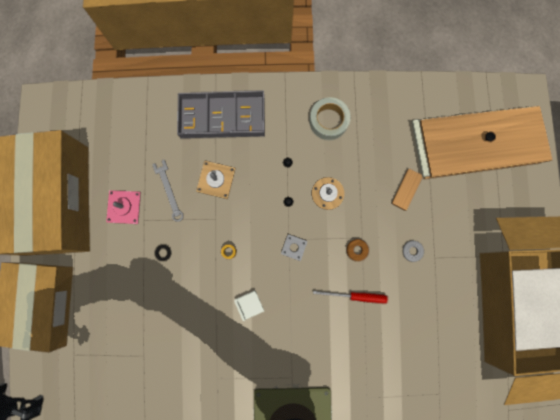

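View pics/scene0.png

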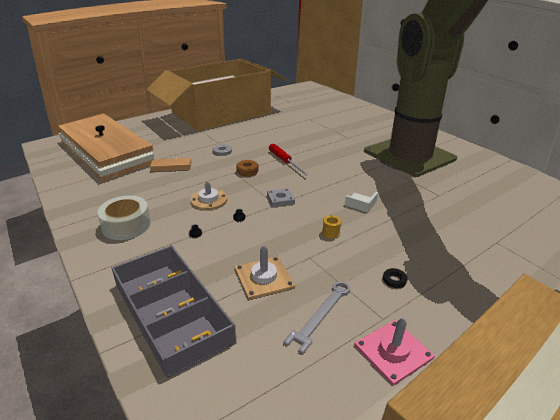

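```bash
sleep 1
```

```text
(no output)
```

View pics/t0z.png

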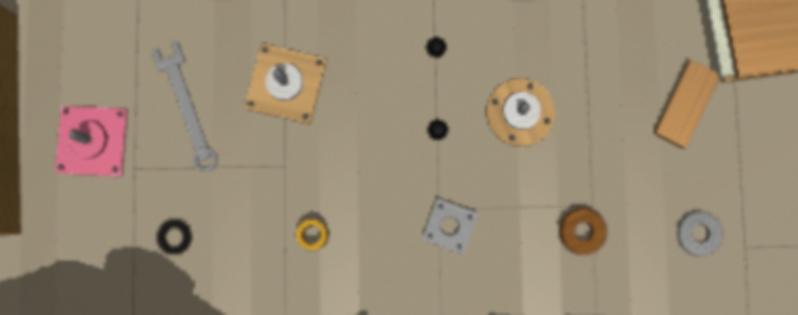

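The top view shows the tall post at (215,180), the pink decoy at (123,207), the short post at (328,193), the rubber pad at (163,253), the sleeve at (229,251), the plate at (294,247), the bun at (358,250) and the flange at (413,251). Next I'll fit world positions from both cameras.

```bash
cat > h.py <<'E'
from rig import ctrl
import cv2,numpy as np
from scipy.optimize import least_squares
CM={n:ctrl.camera_model(n) for n in("scene","top")}
def proj(n,P):
    c=CM[n];X=np.atleast_2d(P)@c["R"].T+c["t"];s=X[:,:2]/X[:,2:]
    s=s*(1+c["k1"]*(s**2).sum(1,keepdims=True));K=c["camera_matrix"]
    return s*[K[0,0],K[1,1]]+[K[0,2],K[1,2]]
def back(n,uv,z):
    f=lambda p:proj(n,[p[0],p[1],z])[0]-uv
    return least_squares(f,[500,0]).x
A=np.linspace(0,2*np.pi,72,endpoint=False)
def ring(x,y,z,r): return np.c_[x+r*np.cos(A),y+r*np.sin(A),0*A+z]
def sq(x,y,z,a,yaw):
    c=np.array([[1,1],[-1,1],[-1,-1],[1,-1]])*a/2;t=np.radians(yaw)
    R=np.array([[np.cos(t),-np.sin(t)],[np.sin(t),np.cos(t)]]);return np.c_[c@R.T+[x,y],np.full(4,z)]
def hull(n,kind,x,y,z,h,s,yaw=0):
    f=(lambda zz:ring(x,y,zz,s/2)) if kind=="c" else (lambda zz:sq(x,y,zz,s,yaw))
    return cv2.convexHull(proj(n,np.r_[f(z),f(z+h)]).astype(np.float32))
def cen(c):
    m=cv2.moments(c);return np.array([m["m10"]/m["m00"],m["m01"]/m["m00"]]),m["m00"]
SP=dict(plate=("s",14,56),bun=("c",24,60),pad=("c",12,46),flange=("c",12,58),sleeve=("c",36,38))
E
python3 - <<'E'
from h import *
for n in("scene","top"):
    ctrl.snapshot(n)
    for t,(k,h,s) in SP.items():
        for d in ctrl.masks_of(t,n)[:3]:
            m=d["pixels"].astype(np.uint8)
            cs,_=cv2.findContours(m,cv2.RETR_EXTERNAL,cv2.CHAIN_APPROX_NONE)
            if not cs: continue
            H=cv2.fillPoly(np.zeros_like(m),[cv2.convexHull(np.vstack(cs))],1)
            v,u=np.nonzero(H);uv=np.array([u.mean(),v.mean()])
            q=lambda p:cen(hull(n,k,p[0],p[1],0,h,s))[0]-uv
            p=least_squares(q,back(n,uv,h/2)).x
            print(n,t,round(d["p"],2),uv.round(1),"xy",p.round(1),"area",H.sum(),round(cen(hull(n,k,*p,0,h,s))[1]))
    for t in("tall_post","short_post"):
        for d in ctrl.pinpoint(t,n)[:3]: print(n,t,round(d["p"],2),np.round(d["xy"],1),back(n,d["xy"],0).round(1))
E
```

```text
scene plate 0.79 [280.2 197.6] xy [481.  -11.4] area 428 433
scene bun 0.71 [246.9 168. ] xy [ 469.5 -182.8] area 323 346
scene flange 0.75 [221.4 149.8] xy [ 463.8 -337.6] area 211 193
scene flange 0.72 [394.3 277.9] xy [471.8 343.9] area 379 645
scene sleeve 0.79 [331.3 227.3] xy [472.7 164.3] area 363 387
scene sleeve 0.39 [246.6 168. ] xy [ 476.6 -172.5] area 252 239
scene tall_post 0.87 [394.2 351.2] [597.2 457.2]
scene tall_post 0.76 [261.  274.2] [668.1 185.6]
scene short_post 0.74 [205.7 201.4] [ 634.1 -109. ]
scene short_post 0.36 [246.7 169.4] [ 462.9 -194.9]
top plate 0.79 [293.6 247.4] xy [475.1 -10.6] area 462 438
top bun 0.9 [357.3 249.9] xy [ 464.7 -181.7] area 379 424
top pad 0.76 [162.5 253. ] xy [465.9 346.9] area 242 239
top flange 0.67 [412.7 251.1] xy [ 457.9 -335.6] area 360 376
top sleeve 0.69 [228.1 251.5] xy [467.  165.1] area 222 179
top tall_post 0.92 [123.7 205.5] [599.7 460.6]
top tall_post 0.88 [211.2 179.2] [668.4 213.3]
top short_post 0.89 [325.6 194.4] [ 619.3 -102.6]
```

```bash
cat >> h.py <<'E'
from scipy.ndimage import map_coordinates
def dens(poly,step=0.3):
    q=np.vstack([poly,poly[:1]]);o=[]
    for a,b in zip(q[:-1],q[1:]):
        k=max(1,int(np.linalg.norm(b-a)/step));o.append(a+(b-a)*np.arange(k)[:,None]/k)
    return np.vstack(o)
def gradim(im):
    g=cv2.GaussianBlur(im.astype(np.float32),(0,0),0.8);G=0
    gx=cv2.Sobel(g,cv2.CV_32F,1,0)/8;gy=cv2.Sobel(g,cv2.CV_32F,0,1)/8
    return np.minimum(np.sqrt((gx**2+gy**2).sum(2)),40)
def curves(n,t,x,y,yaw,z=0):
    if t in SP:
        k,h,s=SP[t];c=[hull(n,k,x,y,z,h,s,yaw)[:,0]]
        c.append(proj(n,ring(x,y,z+h,12)));return c
    if t=="tall_post": c=[hull(n,"s",x,y,0,8,90,yaw)[:,0]]
    else: c=[hull(n,"c",x,y,0,8,90)[:,0]]
    c.append(proj(n,ring(x,y,22,24)))
    return c
def score(G,n,t,x,y,yaw,z=0):
    P=np.vstack([dens(c) for c in curves(n,t,x,y,yaw,z)])
    return map_coordinates(G,[P[:,1],P[:,0]],order=1).mean()
def fit(im,n,t,x0,y0,yaws=(0,),z=0,rad=14):
    G=gradim(im);best=(-1,)
    for st,r in((2,rad),(0.5,2)):
        if st==2: cx,cy,ys=x0,y0,yaws
        else: cx,cy=best[1:3];ys=[best[3]] if len(yaws)==1 else best[3]+np.arange(-4,4.1,1)
        for yw in ys:
            for dx in np.arange(-r,r+.01,st):
                for dy in np.arange(-r,r+.01,st):
                    s=score(G,n,t,cx+dx,cy+dy,yw,z)
                    if s>best[0]: best=(s,cx+dx,cy+dy,yw)
    return best
E
python3 - <<'E'
from h import *
G0=dict(plate=(478,-11),bun=(467,-182),pad=(468,345),flange=(461,-336),sleeve=(470,165),tall_post=(672,197),short_post=(632,-105))
for n in("scene","top"):
    im=ctrl.snapshot(n);big=cv2.resize(cv2.cvtColor(im,cv2.COLOR_RGB2BGR),None,fx=4,fy=4,interpolation=cv2.INTER_CUBIC)
    tiles=[]
    for t,(x,y) in G0.items():
        b=fit(im,n,t,x,y,np.arange(0,90,6) if t in("plate","tall_post") else (0,))
        print(n,t,np.round(b,1))
        for c in curves(n,t,*b[1:]): cv2.polylines(big,[np.int32((c+.5)*4)],True,(255,0,255),1)
        u,v=np.int32(proj(n,[b[1],b[2],10])[0]*4);tiles.append(cv2.resize(big[v-100:v+100,u-100:u+100],(190,190)))
    tiles.append(tiles[-1]*0)
    cv2.imwrite(f"pics/fit_{n}.png",np.vstack([np.hstack(tiles[:4]),np.hstack(tiles[4:])]))
a=cv2.imread("pics/fit_scene.png");b=cv2.imread("pics/fit_top.png")
cv2.imwrite("pics/fit1.png",cv2.resize(np.vstack([a,b]),(600,600)))
E
```

```text
scene plate [ 28.6 481.5 -12.5  69. ]
scene bun [  33.3  470.5 -181.     0. ]
scene pad [ 34.1 473.  344.5   0. ]
scene flange [  27.6  463.5 -336.5    0. ]
scene sleeve [ 32.6 471.5 162.5   0. ]
scene tall_post [ 28.4 672.  198.   75. ]
scene short_post [  30.  627. -109.    0.]
top plate [ 11.4 474.  -11.5  70. ]
top bun [  28.9  467.  -180.     0. ]
top pad [ 39.4 468.  345.5   0. ]
top flange [  12.7  462.  -334.     0. ]
top sleeve [ 28.6 467.  164.5   0. ]
top tall_post [ 17.  666.5 201.   75. ]
top short_post [  20.7  622.  -107.5    0. ]
```

View pics/fit1.png

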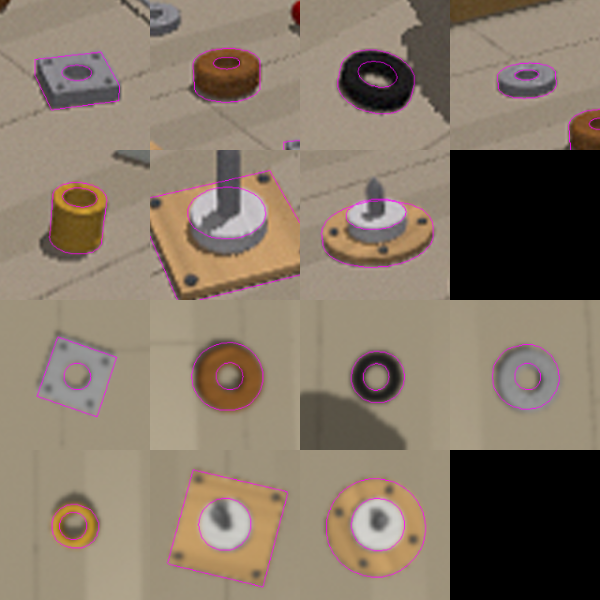

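```bash
cat >> h.py <<'E'
from scipy.spatial.transform import Rotation as Rr
def st():
    s=ctrl.observe();R=Rr.from_euler("xyz",s["tool_rot"],degrees=True).as_matrix();return s,R
def rep():
    s,R=st();print("t",round(s["clock"],2),"tcp",s["tcp_pos"].round(1),"x",R[:,0].round(3),"yaw_y",round(np.degrees(np.arctan2(R[1,1],R[0,1])),1),"F",s["contact_force"].round(1),"w",round(s["width"]*85,1),"tip",ctrl.tip_reach,"q",s["qpos"].round(0))
def plan(x,y,z,yaw=None):
    "totals in tool frame at present orientation; rotvec about tool to make down with tool-y at yaw"
    s,R=st();d=R.T@(np.array([x,y,z])-s["tcp_pos"])
    th=np.arctan2(R[1,1],R[0,1]) if yaw is None else np.radians(yaw)
    for k in ((0,) if yaw is None else (0,np.pi)):
        yy=np.array([np.cos(th+k),np.sin(th+k),0]);xx=np.array([0,0,-1.]);T=np.c_[xx,yy,np.cross(xx,yy)]
        r=Rr.from_matrix(R.T@T).as_rotvec(degrees=True)
        print("shift m",(d/1000).round(4),"rot",r.round(2),"rows>=",round(max(np.linalg.norm(d)/62.5,np.linalg.norm(r)/10.7),2))
E
python3 -c "
from h import *
rep(); plan(477.7,-12,150,69.5); plan(477.7,-12,150,-20.5)"
```

```text
t 1.7 tcp [151.5 606.4 256.3] x [ 0.  0. -1.] yaw_y 76.0 F [-0.7  0.6  0.7] w 85.5 tip 25.0 q [-74.  39. -11.  90.   9.  52. -12.]
shift m [ 0.1063 -0.5209  0.4664] rot [ 6.48  0.   -0.  ] rows>= 11.32
shift m [ 0.1063 -0.5209  0.4664] rot [-173.52    0.      0.  ] rows>= 16.22
shift m [ 0.1063 -0.5209  0.4664] rot [96.48 -0.   -0.  ] rows>= 11.32
shift m [ 0.1063 -0.5209  0.4664] rot [-83.52   0.    -0.  ] rows>= 11.32
```

Request:
carry_out(motion=[[0,0,0,6.5,0,0,0],[0.0115,-0.0195,0.047,0,0,0,0],[0.0115,-0.0195,0.047,0,0,0,0],[0.0115,-0.0195,0.047,0,0,0,0],[0.0115,-0.0195,0.047,0,0,0,0],[0.0115,-0.0195,0.047,0,0,0,0],[0.0115,-0.0195,0.047,0,0,0,0],[0.0115,-0.0195,0.047,0,0,0,0],[0.0115,-0.0195,0.047,0,0,0,0],[0.0115,-0.0195,0.047,0,0,0,0]], newtons=40)

```text
clock: 2.95
tcp_pos: [487.4, 292.8, 152.6]
tool_rot: [70.5, 90.0, 50.0]
contact_force: [0.5, 0.3, 0.5]
width: 0.996
```

```bash
python3 -c "
from h import *
rep(); plan(477.7,-12,130,69.5)"
```

```text
t 2.95 tcp [487.4 292.8 152.6] x [ 0.001  0.001 -1.   ] yaw_y 69.5 F [0.5 0.3 0.5] w 84.7 tip 25.0 q [-29.  44. -12. 105.  15.  33.  19.]
shift m [ 0.0224 -0.2889  0.0977] rot [-0.02  0.02 -0.04] rows>= 4.89
shift m [ 0.0224 -0.2889  0.0977] rot [ 1.7998e+02 -7.0000e-02 -2.0000e-02] rows>= 16.82
```

Request:
carry_out(motion=[[0.0035,-0.0482,0.0163,0,0,0,0],[0.0035,-0.0482,0.0163,0,0,0,0],[0.0035,-0.0482,0.0163,0,0,0,0],[0.0035,-0.0482,0.0163,0,0,0,0],[0.0035,-0.0482,0.0163,0,0,0,0],[0.0035,-0.0482,0.0163,0,0,0,0],[0.02,0,0,0,0,0,0],[0,0,0,0,0,0,0]])

```text
clock: 3.95
tcp_pos: [476.0, -11.8, 111.1]
tool_rot: [-158.5, 89.9, -179.1]
contact_force: [0.1, 0.5, -0.1]
width: 0.997
```

```bash
cat > v.py <<'E'
from h import *
import sys
def view(name,n,x,y,z,half=50,f=6,draw=True):
    im=ctrl.snapshot(n);b=cv2.resize(cv2.cvtColor(im,cv2.COLOR_RGB2BGR),None,fx=f,fy=f,interpolation=cv2.INTER_CUBIC)
    if draw:
        s,R=st();p=s["tcp_pos"]
        for q,c in((p,(0,0,255)),(p+R[:,0]*25,(0,255,0)),(p+R[:,0]*12+R[:,1]*42.5,(255,0,255)),(p+R[:,0]*12-R[:,1]*42.5,(255,0,255))):
            u=proj(n,q)[0];cv2.circle(b,tuple(np.int32((u+.5)*f)),3,c,-1)
    u,v=np.int32(proj(n,[x,y,z])[0]*f);h=half*f
    v0=max(0,v-h);u0=max(0,u-h)
    return cv2.resize(b[v0:v+h,u0:u+h],(390,390))
if __name__=="__main__":
    nm=sys.argv[1];x,y,z=map(float,sys.argv[2:5]);hf=int(sys.argv[5]) if len(sys.argv)>5 else 50
    cv2.imwrite(f"pics/{nm}.png",np.hstack([view(nm,"scene",x,y,z,hf),view(nm,"top",x,y,z,hf)]))
    rep()
E
python3 v.py a1 478 -12 80
```

```text
t 4.05 tcp [476.6 -10.4 112. ] x [ 0.     0.001 -1.   ] yaw_y 69.6 F [ 0.   0.2 -0.2] w 85.1 tip 25.0 q [  2.  44. -11. 122.  26.  17.  39.]
```

View pics/a1.png

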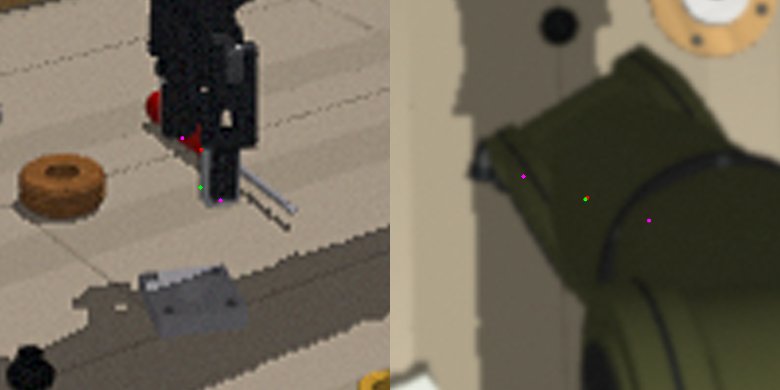

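Request:
carry_out(motion=[[0.04,-0.001,0.0015,0,0,0,0],[0.03,0,0,0,0,0,0],[0.018,0,0,0,0,0,0],[0,0,0,0,0,0,0],[0,0,0,0,0,0,0]])

```text
clock: 4.68
tcp_pos: [478.0, -12.1, 24.7]
tool_rot: [40.7, 89.9, 20.3]
contact_force: [-0.1, -0.4, 0.4]
width: 1.001
```

```bash
python3 v.py a2 478 -12 20 30
```

```text
t 4.78 tcp [478.  -12.5  24.8] x [ 0.002  0.001 -1.   ] yaw_y 69.5 F [ 0.6 -0.5  0.2] w 85.0 tip 25.0 q [ -3.  54.  -2. 123.  30.   4.  36.]
```

View pics/a2.png

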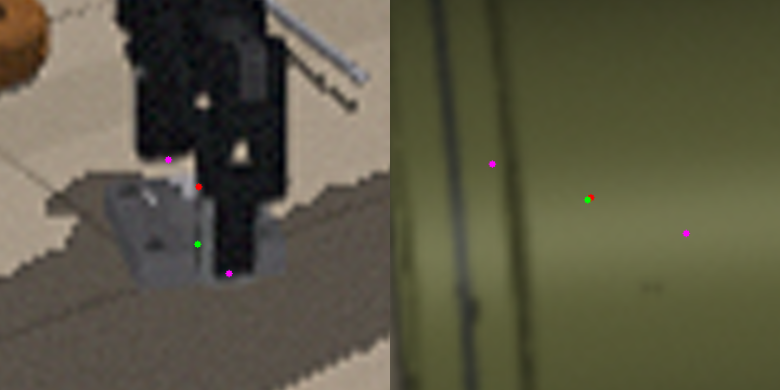

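Request:
carry_out(motion=[[0,0,0,0,0,0,0.5],[0,0,0,0,0,0,1],[0,0,0,0,0,0,1],[0,0,0,0,0,0,1],[0,0,0,0,0,0,1]])

```text
clock: 5.4
tcp_pos: [477.6, -13.0, 24.5]
tool_rot: [23.1, 89.9, 2.5]
contact_force: [-0.1, 0.8, 6.4]
width: 0.644
```

```bash
python3 v.py a3 478 -12 20 30
```

```text
t 5.5 tcp [477.6 -13.   24.5] x [ 0.001  0.    -1.   ] yaw_y 69.4 F [-0.3  1.1  7. ] w 54.2 tip 25.0 q [ -3.  54.  -2. 123.  30.   4.  36.]
```

View pics/a3.png

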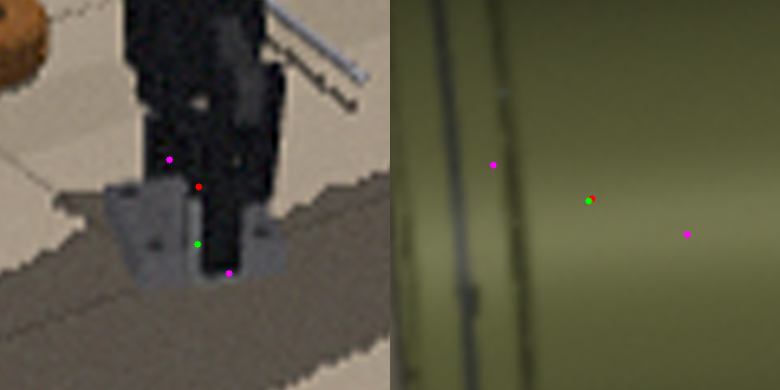

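Request:
carry_out(motion=[[-0.02,0,0,0,0,0,1],[-0.04,0,0,0,0,0,1],[-0.046,0,0,0,0,0,1],[0,0.0444,0.0176,0,0,0,1],[0,0.0444,0.0176,0,0,0,1],[0,0.0444,0.0176,0,0,0,1],[0,0.0444,0.0176,0,0,0,1],[0,0.0444,0.0176,0,0,0,1],[0,0.0444,0.0176,0,0,0,1],[0,0,0,0,0,0,1]])

```text
clock: 6.75
tcp_pos: [670.4, 204.4, 129.4]
tool_rot: [93.2, 89.7, 72.8]
contact_force: [-0.5, 0.1, -1.5]
width: 0.642
```

```bash
python3 v.py a4 669 199.5 90 40; python3 -c "
from h import *
plan(669.3,199.5,120,69.5)"
```

```text
t 6.85 tcp [668.6 199.2 128.8] x [-0.002 -0.001 -1.   ] yaw_y 69.5 F [ 1.   0.2 -2.5] w 54.5 tip 25.0 q [-12.  54. -17.  81.  19.  48.  35.]
shift m [0.0088 0.0005 0.0006] rot [ 0.01 -0.1   0.12] rows>= 0.14
shift m [0.0088 0.0005 0.0006] rot [-1.7999e+02 -1.8000e-01 -1.5000e-01] rows>= 16.82
```

View pics/a4.png

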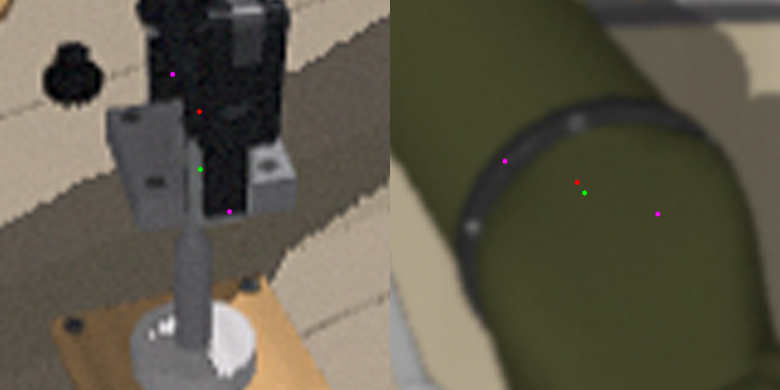

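```bash
python3 - <<'E'
from h import *
im=ctrl.snapshot("scene");rep()
for z in(102,104.5,107): print(z,np.round(fit(im,"scene","plate",670,199,(69.5,),z=z),1))
E
```

```text
t 6.9 tcp [668.5 198.1 128.9] x [-0.002 -0.002 -1.   ] yaw_y 69.5 F [-0.2 -0.3 -1.5] w 54.9 tip 25.0 q [-12.  54. -17.  81.  19.  48.  35.]
102 [ 17.8 667.5 195.   69.5]
104.5 [ 17.7 669.5 197.5  69.5]
107 [ 17.5 671.5 200.   69.5]
```

Request:
carry_out(motion=[[0.015,0.001,0.0017,0,0,0,1],[0.02,0,0,0,0,0,1],[0.02,0,0,0,0,0,1],[0.015,0,0,0,0,0,1],[0.008,0,0,0,0,0,1],[0,0,0,0,0,0,1]])

```text
clock: 7.65
tcp_pos: [671.2, 199.9, 51.1]
tool_rot: [-145.0, 89.9, -165.5]
contact_force: [0.4, 0.7, -1.9]
width: 0.643
```

```bash
python3 v.py a5 670 199.5 40 35
```

```text
t 7.75 tcp [672.1 200.3  52.4] x [ 0.001  0.001 -1.   ] yaw_y 69.5 F [-0.3 -0.4 -2.1] w 54.9 tip 25.0 q [-13.  60. -15.  82.  20.  41.  33.]
```

View pics/a5.png

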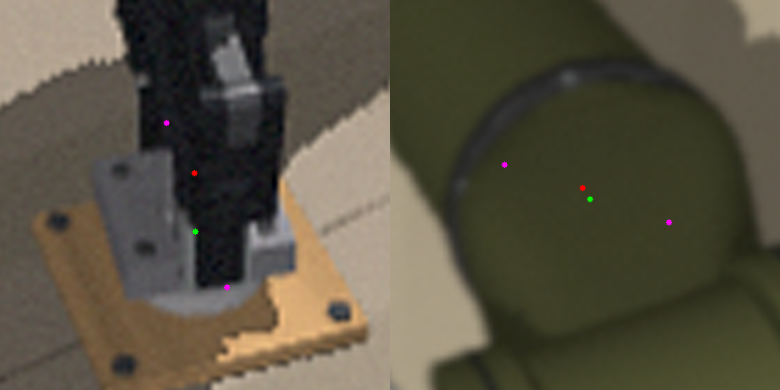

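Request:
carry_out(motion=[[0.003,0,0,0,0,0,1],[0.0015,0,0,0,0,0,1],[0,0,0,0,0,0,1]])

```text
clock: 8.12
tcp_pos: [671.5, 199.9, 47.3]
tool_rot: [-164.3, 90.0, 175.2]
contact_force: [0.1, 0.2, -2.0]
width: 0.639
```

```bash
python3 -c "
from h import *
rep()"
```

```text
t 8.12 tcp [671.5 199.9  47.3] x [-0.  0. -1.] yaw_y 69.5 F [ 0.1  0.2 -2. ] w 54.3 tip 25.0 q [-13.  61. -15.  82.  21.  40.  33.]
```

Request:
carry_out(motion=[[0.0005,0,0,0,0,0,1],[0.0007,0,0,0,0,0,1],[0,0,0,0,0,0,1]])

```text
clock: 8.5
tcp_pos: [671.7, 200.0, 46.6]
tool_rot: [38.8, 90.0, 18.3]
contact_force: [-1.6, -1.2, 2.8]
width: 0.64
```

Request:
carry_out(motion=[[0,0,0,0,0,0,0.3],[0,0,0,0,0,0,0],[0,0,0,0,0,0,0],[-0.03,0,0,0,0,0,0],[-0.05,0,0,0,0,0,0],[-0.02,0,0,0,0,0,0],[0,0,0,0,0,0,0]])

```text
clock: 9.38
tcp_pos: [672.5, 200.3, 147.5]
tool_rot: [41.7, 89.8, 21.1]
contact_force: [-0.2, 0.4, 0.1]
width: 1.001
```

```bash
python3 v.py a6 670 199.5 40 40; python3 -c "
from h import *
plan(471,-181,140)"
```

```text
t 9.47 tcp [670.6 199.4 144.6] x [-0.002 -0.001 -1.   ] yaw_y 69.5 F [-0.4  0.1 -0.7] w 85.0 tip 25.0 q [-12.  53. -17.  80.  18.  50.  35.]
shift m [ 0.0055 -0.4263 -0.0536] rot [-0.   -0.1   0.11] rows>= 6.87
```

View pics/a6.png

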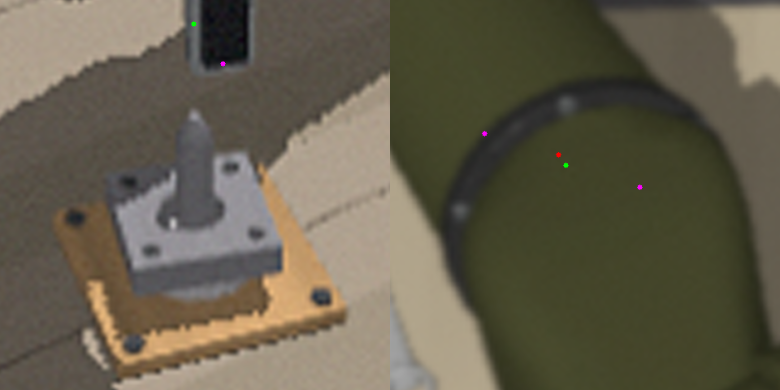

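Request:
carry_out(motion=[[0,-0.0532,-0.0069,0,0,0,0],[0,-0.0532,-0.0069,0,0,0,0],[0,-0.0532,-0.0069,0,0,0,0],[0,-0.0532,-0.0069,0,0,0,0],[0,-0.0532,-0.0069,0,0,0,0],[0,-0.0532,-0.0069,0,0,0,0],[0,-0.0532,-0.0069,0,0,0,0],[0,-0.0532,-0.0069,0,0,0,0],[0.02,0,0,0,0,0,0],[0.02,0,0,0,0,0,0],[0,0,0,0,0,0,0]])

```text
clock: 10.85
tcp_pos: [468.6, -178.8, 103.8]
tool_rot: [-175.5, 89.7, 163.9]
contact_force: [0.3, 0.4, 0.3]
width: 1.004
```

```bash
python3 v.py a7 469 -180 40 40; python3 -c "
from h import *
plan(469.5,-180,29)"
```

```text
t 10.95 tcp [ 470.1 -178.9  105.5] x [-0.002  0.001 -1.   ] yaw_y 69.5 F [-0.3 -0.7  0.9] w 85.0 tip 25.0 q [ 24.  46. -15. 117.  30.  21.  55.]
shift m [ 0.0765 -0.0013 -0.    ] rot [ 0.   -0.12 -0.01] rows>= 1.22
```

View pics/a7.png

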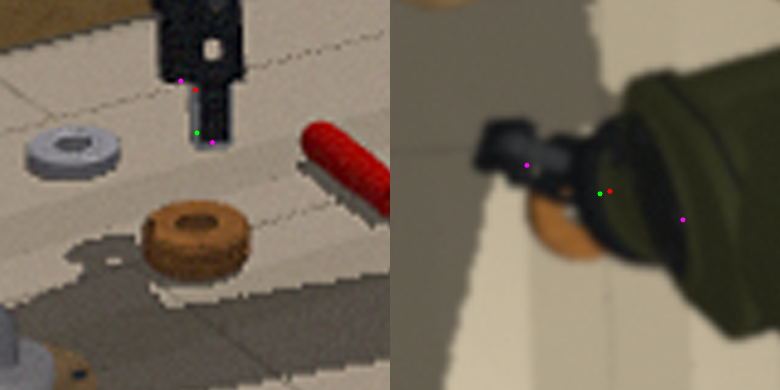

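Request:
carry_out(motion=[[0.04,-0.001,0,0,0,0,0],[0.025,0,0,0,0,0,0],[0.0115,0,0,0,0,0,0],[0,0,0,0,0,0,0],[0,0,0,0,0,0,0.5],[0,0,0,0,0,0,1],[0,0,0,0,0,0,1],[0,0,0,0,0,0,1],[0,0,0,0,0,0,1]])

```text
clock: 12.08
tcp_pos: [470.8, -180.6, 31.1]
tool_rot: [0.9, 89.9, -19.7]
contact_force: [-1.3, 0.2, 7.2]
width: 0.687
```

```bash
python3 v.py a8 469 -180 20 30
```

```text
t 12.18 tcp [ 470.8 -180.6   31.1] x [ 0.002 -0.001 -1.   ] yaw_y 69.4 F [-0.9  0.7  9. ] w 58.3 tip 25.0 q [ 20.  54.  -7. 118.  34.  10.  52.]
```

View pics/a8.png

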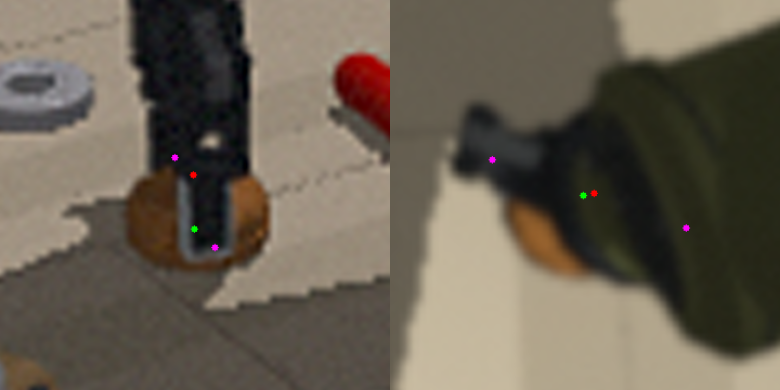

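Request:
carry_out(motion=[[-0.02,0,0,0,0,0,1],[-0.04,0,0,0,0,0,1],[-0.05,0,0,0,0,0,1],[0,0.0533,0.0068,0,0,0,1],[0,0.0533,0.0068,0,0,0,1],[0,0.0533,0.0068,0,0,0,1],[0,0.0533,0.0068,0,0,0,1],[0,0.0533,0.0068,0,0,0,1],[0,0.0533,0.0068,0,0,0,1],[0,0.0533,0.0068,0,0,0,1],[0,0.0533,0.0068,0,0,0,1],[0,0,0,0,0,0,1]])

```text
clock: 13.68
tcp_pos: [670.9, 207.1, 140.5]
tool_rot: [93.1, 89.6, 73.0]
contact_force: [-0.9, -0.8, -0.5]
width: 0.689
```

```bash
python3 v.py a9 669 199.5 100 40; python3 - <<'E'
from h import *
im=ctrl.snapshot("scene");rep();s,R=st();z0=s["tcp_pos"][2]-31
for z in(z0-1.5,z0,z0+1.5): print(z,np.round(fit(im,"scene","bun",670,199,(0,),z=z),1))
E
```

```text
t 13.78 tcp [670.2 200.  139.7] x [-0.001 -0.001 -1.   ] yaw_y 69.5 F [ 0.1 -1.  -1.3] w 58.1 tip 25.0 q [-12.  54. -18.  80.  19.  49.  34.]
t 13.82 tcp [670.3 198.3 139.6] x [-0.001 -0.002 -1.   ] yaw_y 69.4 F [ 0.  -0.  -0.4] w 58.1 tip 25.0 q [-12.  54. -18.  80.  19.  49.  34.]
107.14064674595085 [ 16.7 666.  197.5   0. ]
108.64064674595085 [ 16.7 664.  188.    0. ]
110.14064674595085 [ 16.7 665.  190.    0. ]
```

View pics/a9.png

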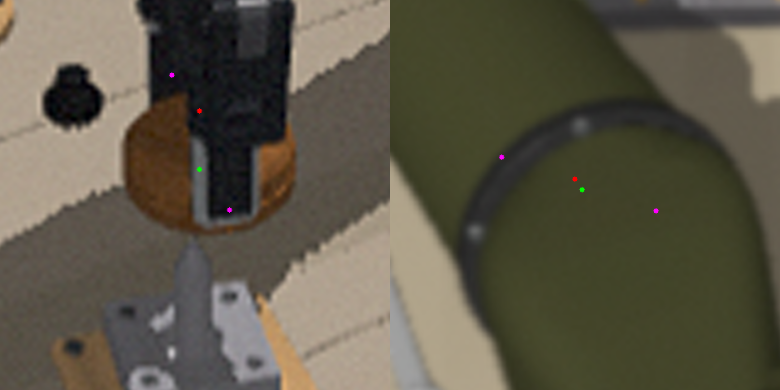

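```bash
python3 - <<'E'
from h import *
u0,v0=np.int32(proj("scene",[669,199.5,100])[0]*6)-240
for p in((670.3,199,108.6),):
    H=hull("scene","c",*p,24,60)[:,0]
    T=((H+.5)*6-[u0,v0])*390/480
    print(T.min(0),T.max(0))
    for d in((2,0),(0,2)):
        T2=((hull("scene","c",p[0]+d[0],p[1]+d[1],p[2],24,60)[:,0]+.5)*6-[u0,v0])*390/480;print(d,T2.min(0),T2.max(0))
E
```

```text
[107.220047    76.00514984] [278.99972534 230.23197174]
(2, 0) [102.33483124  77.72566223] [274.35760498 232.25360107]
(0, 2) [110.25680542  78.50870514] [282.36487579 233.17163086]
```

```bash
python3 - <<'E'
from h import *
u0,v0=np.int32(proj("scene",[469,-180,20])[0]*6)-180
T=((hull("scene","c",470.8,-180.6,0,24,60)[:,0]+.5)*6-[u0,v0])*390/360
print("a8 pred",T.min(0),T.max(0))
im=ctrl.snapshot("scene");rep();hs=cv2.cvtColor(im,cv2.COLOR_RGB2HSV)
u,v=np.int32(proj("scene",[669,199.5,115])[0])
m=((hs[...,0]<16)&(hs[...,1]>110)&(hs[...,2]>25)).astype(np.uint8);mm=np.zeros_like(m);mm[v-30:v+25,u-30:u+30]=m[v-30:v+25,u-30:u+30]
n,l,s,c=cv2.connectedComponentsWithStats(mm);print(s[1:])
vis=np.hstack([cv2.cvtColor(im,cv2.COLOR_RGB2BGR)[v-40:v+40,u-40:u+40],cv2.cvtColor(mm*255,cv2.COLOR_GRAY2BGR)[v-40:v+40,u-40:u+40]])
cv2.imwrite("pics/m1.png",cv2.resize(vis,None,fx=5,fy=5,interpolation=cv2.INTER_NEAREST))
H=hull("scene","c",670.3,199,108.6,24,60)[:,0];print(H.min(0),H.max(0))
E
```

```text
a8 pred [121.62810262 158.77009074] [266.27730306 275.61417643]
t 13.88 tcp [670.5 197.6 139.7] x [-0.001 -0.002 -1.   ] yaw_y 69.4 F [-1.   0.4 -0.7] w 58.5 tip 25.0 q [-12.  54. -18.  80.  19.  49.  34.]
[[247 212  15  29 255]
 [265 219  17  22 106]]
[245.82718 210.92413] [281.06406 242.56041]
```

View pics/m1.png

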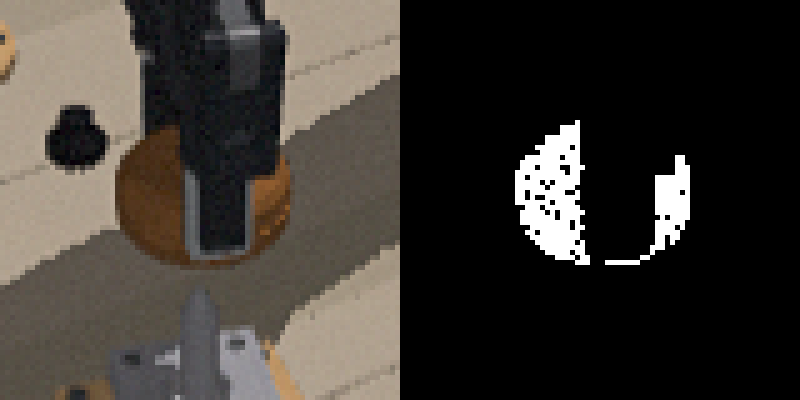

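```bash
python3 -c "
from h import *
for i in range(5):
  ctrl.snapshot('scene');rep()
plan(672,199.3,120)" | cut -c1-60
```

```text
t 13.93 tcp [670.6 197.5 139.7] x [-0.    -0.002 -1.   ] yaw
t 13.97 tcp [670.6 197.7 139.8] x [-0.    -0.002 -1.   ] yaw
t 14.03 tcp [670.7 198.1 139.8] x [-0.    -0.001 -1.   ] yaw
t 14.07 tcp [670.7 198.5 139.8] x [-0.    -0.001 -1.   ] yaw
t 14.12 tcp [670.8 198.9 139.8] x [ 0. -0. -1.] yaw_y 69.4 F
shift m [0.0198 0.0008 0.001 ] rot [0.   0.01 0.02] rows>= 0
```

Request:
carry_out(motion=[[0.015,0.0005,0.001,0,0,0,1],[0.015,0,0,0,0,0,1],[0.015,0,0,0,0,0,1],[0.013,0,0,0,0,0,1],[0.009,0,0,0,0,0,1],[0.003,0,0,0,0,0,1],[0,0,0,0,0,0,1],[0,0,0,0,0,0,1]])

```text
clock: 15.12
tcp_pos: [672.3, 200.4, 70.2]
tool_rot: [46.3, 89.9, 25.8]
contact_force: [0.3, 0.7, -1.1]
width: 0.688
```

```bash
python3 v.py a10 669 199.5 50 40
```

```text
t 15.22 tcp [672.2 200.3  70.2] x [ 0.001  0.    -1.   ] yaw_y 69.5 F [ 0.   0.9 -0.2] w 58.2 tip 25.0 q [-12.  59. -16.  81.  21.  43.  33.]
```

View pics/a10.png

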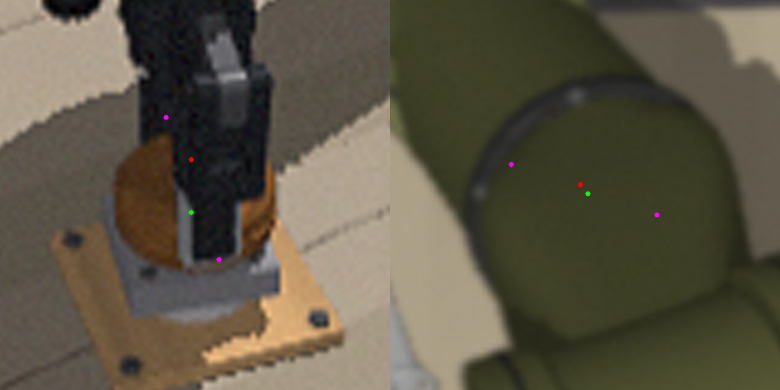

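Request:
carry_out(motion=[[0.0015,0,0,0,0,0,1],[0.001,0,0,0,0,0,1],[0,0,0,0,0,0,1]])

```text
clock: 15.6
tcp_pos: [671.9, 200.2, 67.3]
tool_rot: [80.5, 90.0, 60.0]
contact_force: [-1.3, -1.0, 1.6]
width: 0.686
```

Contact is just starting, so I'll press 0.5 mm more and release.

Request:
carry_out(motion=[[0.0005,0,0,0,0,0,1],[0,0,0,0,0,0,0.3],[0,0,0,0,0,0,0],[0,0,0,0,0,0,0],[-0.02,0,0,0,0,0,0],[-0.04,0,0,0,0,0,0],[-0.02,0,0,0,0,0,0],[0,0,0,0,0,0,0]])

```text
clock: 16.6
tcp_pos: [673.1, 200.6, 149.0]
tool_rot: [42.0, 89.7, 21.5]
contact_force: [-0.2, -0.6, -0.5]
width: 0.999
```

```bash
python3 v.py a11 669 199.5 50 40;python3 -c "
from h import *
plan(471,345,120)"
```

```text
t 16.7 tcp [671.3 199.8 145.9] x [-0.001 -0.001 -1.   ] yaw_y 69.5 F [ 0.1  0.1 -1. ] w 84.9 tip 25.0 q [-12.  53. -18.  80.  19.  50.  34.]
shift m [ 0.026   0.0658 -0.2384] rot [-0.   -0.06  0.06] rows>= 3.98
```

View pics/a11.png

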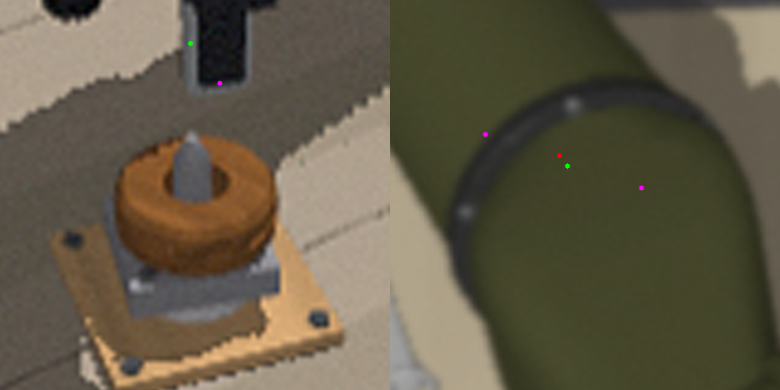

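Request:
carry_out(motion=[[0,0.0133,-0.0477,0,0,0,0],[0,0.0133,-0.0477,0,0,0,0],[0,0.0133,-0.0477,0,0,0,0],[0,0.0133,-0.0477,0,0,0,0],[0.02,0.0133,-0.0477,0,0,0,0],[0.02,0,0,0,0,0,0],[0,0,0,0,0,0,0],[0,0,0,0,0,0,0]])

```text
clock: 17.7
tcp_pos: [472.5, 345.1, 106.3]
tool_rot: [-70.8, 89.9, -91.4]
contact_force: [0.6, 0.2, 0.9]
width: 1.003
```

```bash
python3 v.py a12 471 345 40 40;python3 -c "
from h import *
plan(471.5,345.5,28.5)"
```

```text
t 17.8 tcp [472.9 345.5 107. ] x [ 0.001  0.    -1.   ] yaw_y 69.4 F [-0.1  0.2 -0.3] w 84.6 tip 25.0 q [-33.  49. -13. 103.  20.  30.  11.]
shift m [ 0.0785 -0.0005 -0.0013] rot [-0.    0.05 -0.04] rows>= 1.26
```

View pics/a12.png

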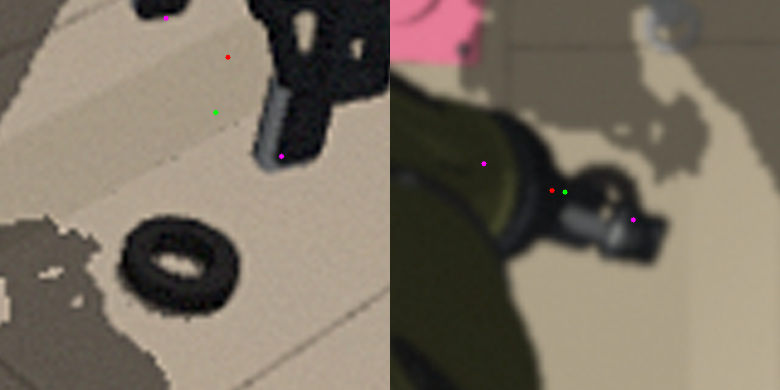

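Request:
carry_out(motion=[[0.04,-0.0005,-0.001,0,0,0,0],[0.025,0,0,0,0,0,0],[0.0135,0,0,0,0,0,0],[0,0,0,0,0,0,0],[0,0,0,0,0,0,0.5],[0,0,0,0,0,0,1],[0,0,0,0,0,0,1],[0,0,0,0,0,0,1],[0,0,0,0,0,0,1]])

```text
clock: 18.92
tcp_pos: [471.2, 346.3, 29.6]
tool_rot: [54.2, 89.9, 33.6]
contact_force: [-1.7, -0.3, 7.4]
width: 0.507
```

```bash
python3 v.py a13 471 345 20 30
```

```text
t 19.02 tcp [471.3 346.3  29.5] x [ 0.001  0.001 -1.   ] yaw_y 69.4 F [-0.1 -0.6  7.6] w 43.4 tip 25.0 q [-35.  56.  -9. 104.  22.  22.   8.]
```

View pics/a13.png

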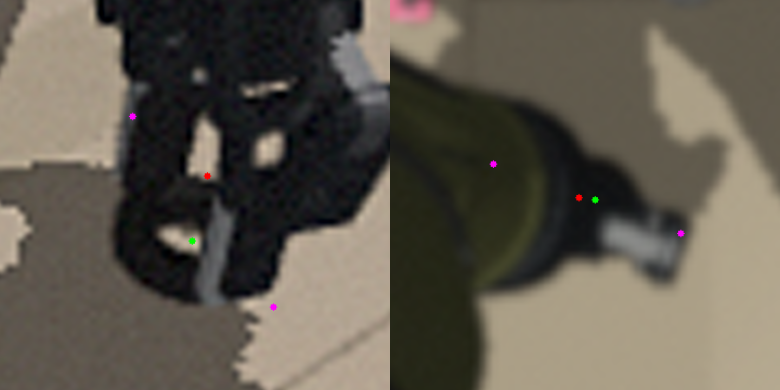

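Request:
carry_out(motion=[[-0.02,0,0,0,0,0,1],[-0.045,0,0,0,0,0,1],[-0.045,0,0,0,0,0,1],[0,-0.0113,0.0398,0,0,0,1],[0,-0.0113,0.0398,0,0,0,1],[0,-0.0113,0.0398,0,0,0,1],[0,-0.0113,0.0398,0,0,0,1],[0,-0.0113,0.0398,0,0,0,1],[0,-0.0113,0.0398,0,0,0,1],[0,0,0,0,0,0,1],[0,0,0,0,0,0,1],[0,0,0,0,0,0,1]])

```text
clock: 20.52
tcp_pos: [669.4, 200.4, 138.7]
tool_rot: [143.5, 89.9, 123.1]
contact_force: [0.2, -0.3, 0.5]
width: 0.506
```

```bash
python3 v.py a14 669 199.5 90 40; python3 -c "
from h import *
plan(672,199.5,89.5)
im=ctrl.snapshot('scene')
for b in (60,36): print(np.round(fit(im,'scene','bun',672,198,(0,),z=36),1))
print(np.round(fit(im,'scene','pad',672,198,(0,),z=110,rad=8),1))
for h in [(671.5,199.5)]:
  H=hull('scene','c',*h,110,12,46)[:,0];print(H.min(0),H.max(0))
  u0,v0=np.int32(proj('scene',[669,199.5,90])[0]*6)-240
  T=((H+.5)*6-[u0,v0])*390/480;print(T.min(0),T.max(0))
"
```

```text
t 20.62 tcp [669.7 200.1 138.5] x [-0.     0.001 -1.   ] yaw_y 69.6 F [-0.2 -0.2 -0.2] w 42.8 tip 25.0 q [-11.  54. -18.  80.  20.  49.  34.]
shift m [0.049  0.0003 0.0024] rot [ 0.   -0.04 -0.03] rows>= 0.78
[ 20.5 669.5 200.    0. ]
[ 20.5 669.5 200.    0. ]
[ 21.9 669.  200.5   0. ]
[249.66441 218.4771 ] [276.4883  239.75528]
[125.92649078  90.88832092] [256.69306946 194.61953735]
```

View pics/a14.png

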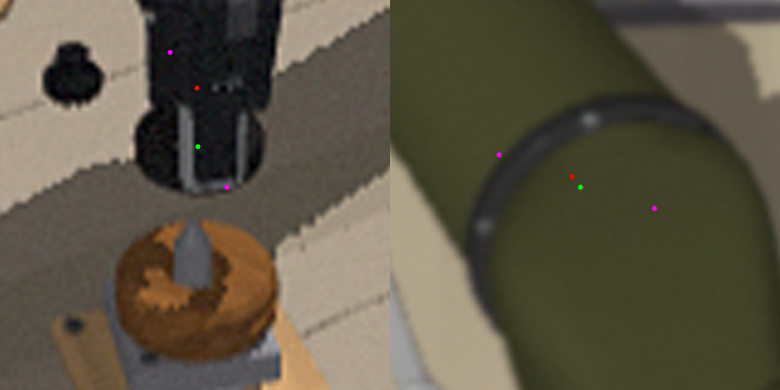

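Request:
carry_out(motion=[[0.008,0,0.003,0,0,0,1],[0.012,0,0,0,0,0,1],[0.012,0,0,0,0,0,1],[0.01,0,0,0,0,0,1],[0.004,0,0,0,0,0,1],[0,0,0,0,0,0,1],[0,0,0,0,0,0,1]])

```text
clock: 21.55
tcp_pos: [673.7, 197.8, 92.6]
tool_rot: [49.2, 89.9, 28.7]
contact_force: [0.1, 0.1, -0.7]
width: 0.505
```

```bash
python3 v.py a15 669 199.5 60 35
```

```text
t 21.65 tcp [673.7 197.8  92.6] x [ 0.001  0.    -1.   ] yaw_y 69.5 F [-0.3  0.  -0.3] w 43.0 tip 25.0 q [-12.  57. -17.  81.  21.  45.  33.]
```

View pics/a15.png

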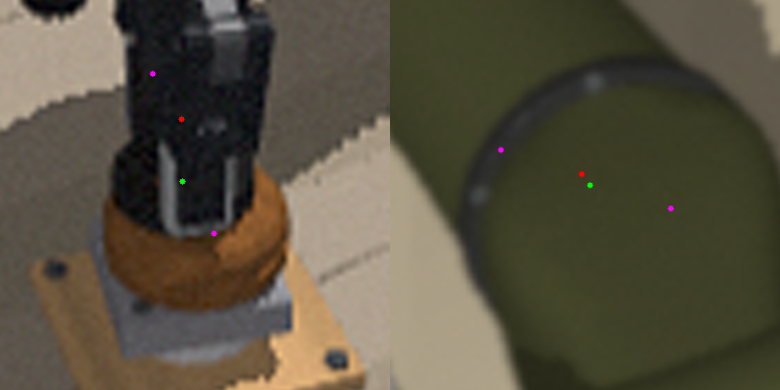

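Request:
carry_out(motion=[[0,0.0008,-0.0013,0,0,0,1],[0.0015,0,0,0,0,0,1],[0.001,0,0,0,0,0,1],[0,0,0,0,0,0,1]])

```text
clock: 22.15
tcp_pos: [672.4, 198.9, 89.7]
tool_rot: [160.0, 90.0, 139.5]
contact_force: [-0.6, 0.7, 1.5]
width: 0.506
```

Request:
carry_out(motion=[[0.0007,0,0,0,0,0,1],[0,0,0,0,0,0,0.55],[0,0,0,0,0,0,0.3],[0,0,0,0,0,0,0],[-0.02,0,0,0,0,0,0],[-0.03,0,0,0,0,0,0],[-0.01,0,0,0,0,0,0],[0,0,0,0,0,0,0]])

```text
clock: 23.15
tcp_pos: [673.0, 199.0, 150.1]
tool_rot: [41.0, 89.9, 20.5]
contact_force: [0.5, 0.1, -0.9]
width: 1.001
```

```bash
python3 v.py a16 669 199.5 50 35;python3 -c "
from h import *
plan(463.5,-334.5,140)"
```

```text
t 23.25 tcp [671.9 198.5 148.2] x [-0.001 -0.001 -1.   ] yaw_y 69.5 F [ 0.2 -0.2  0.5] w 85.0 tip 25.0 q [-11.  53. -19.  80.  19.  50.  34.]
shift m [ 0.0087 -0.5723 -0.0083] rot [-0.   -0.06  0.06] rows>= 9.16
```

View pics/a16.png

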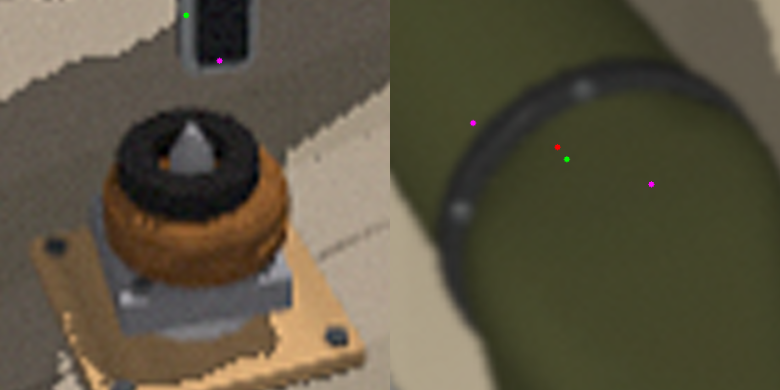

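Request:
carry_out(motion=[[0,-0.052,-0.0008,0,0,0,0],[0,-0.052,-0.0008,0,0,0,0],[0,-0.052,-0.0008,0,0,0,0],[0,-0.052,-0.0008,0,0,0,0],[0,-0.052,-0.0008,0,0,0,0],[0,-0.052,-0.0008,0,0,0,0],[0,-0.052,-0.0008,0,0,0,0],[0,-0.052,-0.0008,0,0,0,0],[0,-0.052,-0.0008,0,0,0,0],[0,-0.052,-0.0008,0,0,0,0],[0.03,-0.052,-0.0008,0,0,0,0],[0.02,0,0,0,0,0,0]])

```text
clock: 24.75
tcp_pos: [458.9, -339.5, 96.5]
tool_rot: [-133.6, 89.7, -154.7]
contact_force: [1.0, 1.6, -1.1]
width: 1.003
```

Request:
carry_out(motion=[[0,0,0,0,0,0,0],[0,0,0,0,0,0,0],[0,0,0,0,0,0,0]])

```text
clock: 25.12
tcp_pos: [464.7, -333.0, 99.7]
tool_rot: [13.4, 89.9, -7.1]
contact_force: [-0.2, 0.0, -0.3]
width: 1.002
```

```bash
python3 v.py a17 463 -335 40 40;python3 -c "
from h import *
plan(463,-335.5,25.5)"
```

```text
t 25.23 tcp [ 464.4 -333.3   99.6] x [ 0.001 -0.    -1.   ] yaw_y 69.5 F [-0.2  0.1  0.1] w 85.1 tip 25.0 q [ 43.  50. -20. 106.  31.  30.  71.]
shift m [ 0.0741 -0.0025 -0.0006] rot [-0.    0.07 -0.  ] rows>= 1.19
```

View pics/a17.png

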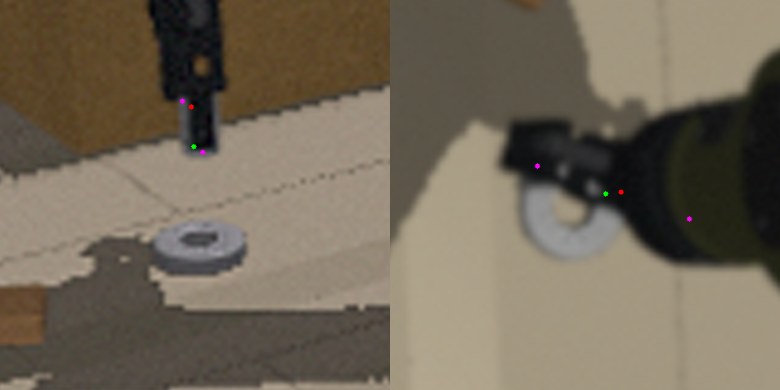

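Request:
carry_out(motion=[[0.04,-0.0025,-0.0006,0,0,0,0],[0.023,0,0,0,0,0,0],[0.0125,0,0,0,0,0,0],[0,0,0,0,0,0,0],[0,0,0,0,0,0,0.5],[0,0,0,0,0,0,1],[0,0,0,0,0,0,1],[0,0,0,0,0,0,1],[0,0,0,0,0,0,1]])

```text
clock: 26.35
tcp_pos: [462.8, -336.5, 24.7]
tool_rot: [-19.9, 89.9, -40.5]
contact_force: [-0.9, -0.3, 6.6]
width: 0.649
```

```bash
python3 v.py a18 463 -335 20 30
```

```text
t 26.45 tcp [ 462.8 -336.5   24.7] x [ 0.002 -0.001 -1.   ] yaw_y 69.5 F [-0.3 -0.1  5.6] w 55.5 tip 25.0 q [ 40.  56. -15. 106.  35.  22.  68.]
```

View pics/a18.png

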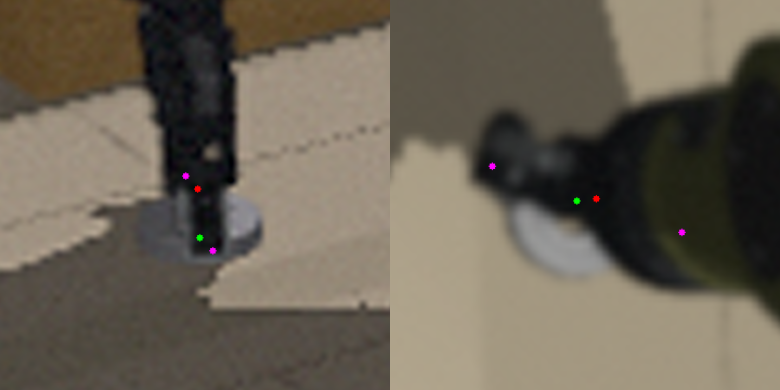

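Request:
carry_out(motion=[[-0.02,0,0,0,0,0,1],[-0.035,0,0,0,0,0,1],[-0.035,0,0,0,0,0,1],[0,0.0452,0.0122,0,0,0,1],[0,0.0452,0.0122,0,0,0,1],[0,0.0452,0.0122,0,0,0,1],[0,0.0452,0.0122,0,0,0,1],[0,0.0452,0.0122,0,0,0,1],[0,0.0452,0.0122,0,0,0,1],[0,0,0,0,0,0,1],[0,0,0,0,0,0,1],[0,0,0,0,0,0,1]])

```text
clock: 27.95
tcp_pos: [624.9, -109.5, 113.3]
tool_rot: [-110.9, 89.9, -131.6]
contact_force: [0.5, -0.3, -1.1]
width: 0.649
```

```bash
python3 v.py a19 626 -108 60 40; python3 -c "
from h import *
s,R=st();z=s['tcp_pos'][2]-24.7
im=ctrl.snapshot('scene')
print(np.round(fit(im,'scene','flange',626,-108,(0,),z=z,rad=8),1))
plan(626.5,-108.3,47)"
```

```text
t 28.05 tcp [ 625.2 -109.1  113.4] x [-0.001 -0.001 -1.   ] yaw_y 69.4 F [ 0.1 -0.9 -1.5] w 54.9 tip 25.0 q [ 16.  52. -20.  94.  25.  39.  53.]
[  29.6  625.  -108.     0. ]
shift m [0.0664 0.0009 0.0009] rot [-0.   -0.01  0.03] rows>= 1.06
```

View pics/a19.png

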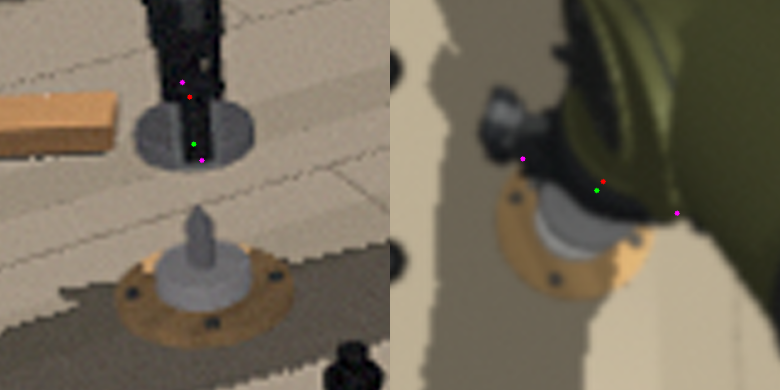

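Request:
carry_out(motion=[[0.015,0.0002,0.0017,0,0,0,1],[0.018,0,0,0,0,0,1],[0.015,0,0,0,0,0,1],[0.01,0,0,0,0,0,1],[0.005,0,0,0,0,0,1],[0,0,0,0,0,0,1],[0,0,0,0,0,0,1]])

```text
clock: 28.98
tcp_pos: [628.0, -107.9, 50.9]
tool_rot: [21.5, 89.9, 1.0]
contact_force: [-0.6, 0.4, -0.9]
width: 0.645
```

```bash
python3 v.py a20 626 -108 30 30
```

```text
t 29.07 tcp [ 627.9 -108.    50.9] x [ 0.001 -0.    -1.   ] yaw_y 69.5 F [-0.4  0.1 -2.2] w 55.4 tip 25.0 q [ 15.  57. -17.  94.  27.  33.  51.]
```

View pics/a20.png

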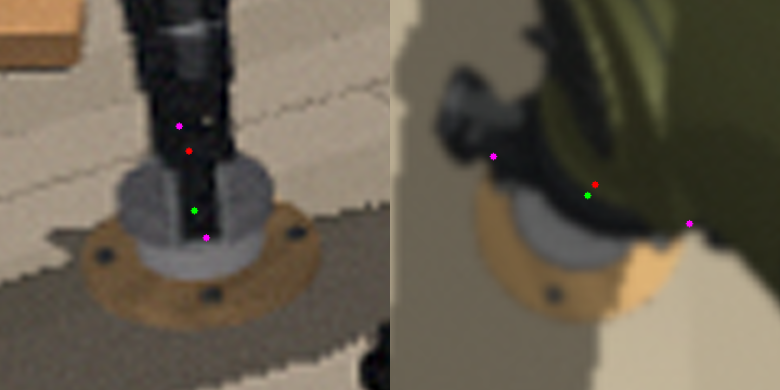

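Request:
carry_out(motion=[[0.002,0,-0.0008,0,0,0,1],[0.0015,0,0,0,0,0,1],[0,0,0,0,0,0,1]])

```text
clock: 29.45
tcp_pos: [626.7, -107.7, 46.8]
tool_rot: [177.2, 90.0, 156.7]
contact_force: [-0.2, -0.1, -1.4]
width: 0.651
```

Request:
carry_out(motion=[[0.0008,0,0,0,0,0,1],[0,0,0,0,0,0,1],[0,0,0,0,0,0,0.3],[0,0,0,0,0,0,0],[0,0,0,0,0,0,0],[-0.02,0,0,0,0,0,0],[-0.04,0,0,0,0,0,0],[-0.02,0,0,0,0,0,0],[0,0,0,0,0,0,0]])

```text
clock: 30.58
tcp_pos: [628.1, -107.8, 128.2]
tool_rot: [16.5, 89.8, -4.0]
contact_force: [0.1, -0.2, -0.2]
width: 0.998
```

```bash
python3 v.py a21 626 -108 30 30;python3 -c "
from h import *
plan(471,164,120)"
```

```text
t 30.68 tcp [ 626.2 -107.8  125.6] x [-0.001 -0.    -1.   ] yaw_y 69.5 F [-0.7 -0.5 -0.1] w 85.0 tip 25.0 q [ 17.  51. -20.  93.  24.  41.  54.]
shift m [ 0.0057  0.2002 -0.2406] rot [-0.   -0.06  0.03] rows>= 5.01
```

View pics/a21.png

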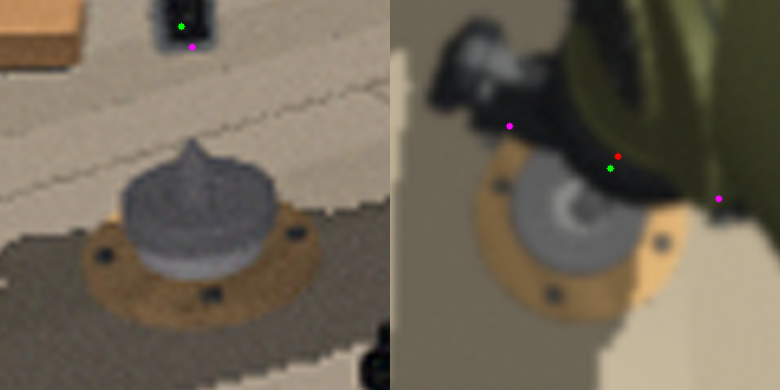

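Request:
carry_out(motion=[[0,0.0285,-0.0345,0,0,0,0],[0,0.0285,-0.0345,0,0,0,0],[0,0.0285,-0.0345,0,0,0,0],[0,0.0285,-0.0345,0,0,0,0],[0,0.0285,-0.0345,0,0,0,0],[0,0.0285,-0.0345,0,0,0,0],[0,0.0285,-0.0345,0,0,0,0],[0.015,0,0,0,0,0,0],[0,0,0,0,0,0,0],[0,0,0,0,0,0,0],[0,0,0,0,0,0,0]])

```text
clock: 32.05
tcp_pos: [471.0, 163.1, 111.2]
tool_rot: [-2.4, 90.0, -23.0]
contact_force: [-0.5, 0.7, -0.2]
width: 0.999
```

```bash
python3 v.py a22 470 164 40 40;python3 -c "
from h import *
plan(470,163.8,32)"
```

```text
t 32.15 tcp [470.9 163.3 111.3] x [ 0.  0. -1.] yaw_y 69.4 F [ 0.9  0.2 -0.1] w 85.1 tip 25.0 q [-18.  45. -11. 118.  24.  19.  22.]
shift m [ 0.0793  0.0001 -0.0011] rot [-0.    0.02 -0.02] rows>= 1.27
```

View pics/a22.png

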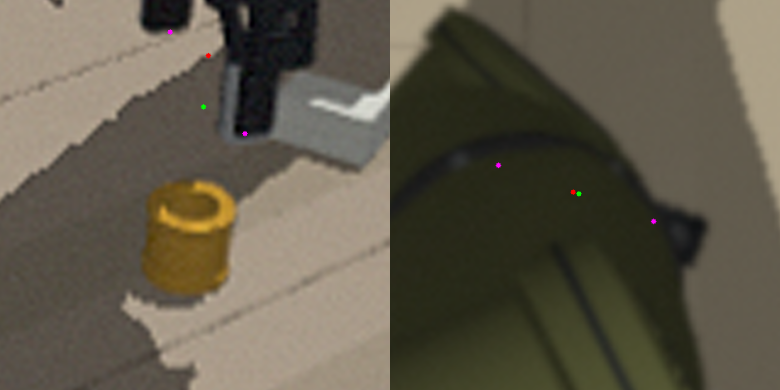

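Request:
carry_out(motion=[[0.04,0,-0.001,0,0,0,0],[0.025,0,0,0,0,0,0],[0.014,0,0,0,0,0,0],[0,0,0,0,0,0,0],[0,0,0,0,0,0,0.5],[0,0,0,0,0,0,1],[0,0,0,0,0,0,1],[0,0,0,0,0,0,1],[0,0,0,0,0,0,1],[0,0,0,0,0,0,1]])

```text
clock: 33.4
tcp_pos: [469.9, 164.0, 33.0]
tool_rot: [20.9, 89.9, 0.4]
contact_force: [-0.4, -1.6, 6.9]
width: 0.435
```

```bash
python3 v.py a23 470 164 20 30
```

```text
t 33.5 tcp [469.9 164.   33.1] x [ 0.001  0.    -1.   ] yaw_y 69.5 F [-0.4 -1.4  5.4] w 36.9 tip 25.0 q [-22.  53.  -5. 119.  26.   8.  19.]
```

View pics/a23.png

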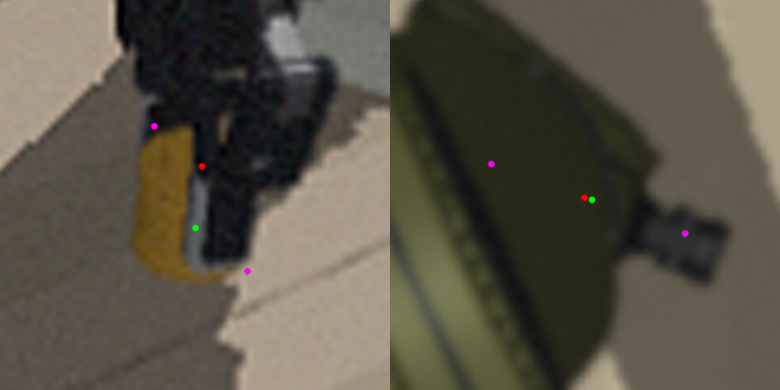

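Request:
carry_out(motion=[[-0.02,0,0,0,0,0,1],[-0.035,0,0,0,0,0,1],[-0.035,0,0,0,0,0,1],[0,-0.0285,0.0346,0,0,0,1],[0,-0.0285,0.0346,0,0,0,1],[0,-0.0285,0.0346,0,0,0,1],[0,-0.0285,0.0346,0,0,0,1],[0,-0.0285,0.0346,0,0,0,1],[0,-0.0285,0.0346,0,0,0,1],[0,-0.0285,0.0346,0,0,0,1],[0,0,0,0,0,0,1],[0,0,0,0,0,0,1]])

```text
clock: 35.0
tcp_pos: [625.7, -107.1, 121.8]
tool_rot: [161.8, 89.9, 141.3]
contact_force: [0.8, 0.6, -1.6]
width: 0.435
```

Request:
carry_out(motion=[[0,0,0,0,0,0,1],[0,0,0,0,0,0,1]])

```text
clock: 35.25
tcp_pos: [626.2, -106.2, 122.2]
tool_rot: [149.6, 90.0, 129.2]
contact_force: [0.4, 0.1, -2.1]
width: 0.437
```

```bash
python3 v.py a24 626 -108 70 40; python3 -c "
from h import *
s,R=st();z=s['tcp_pos'][2]-33
im=ctrl.snapshot('scene')
print(np.round(fit(im,'scene','sleeve',626,-108,(0,),z=z,rad=8),1))
plan(627,-107.8,67)"
```

```text
t 35.35 tcp [ 626.4 -106.8  122.2] x [-0.  0. -1.] yaw_y 69.5 F [-0.4 -0.2 -2.8] w 37.0 tip 25.0 q [ 17.  51. -21.  93.  26.  40.  53.]
[  30.4  628.  -106.     0. ]
shift m [ 0.0552 -0.0005  0.0008] rot [ 0.   -0.01 -0.  ] rows>= 0.88
```

View pics/a24.png

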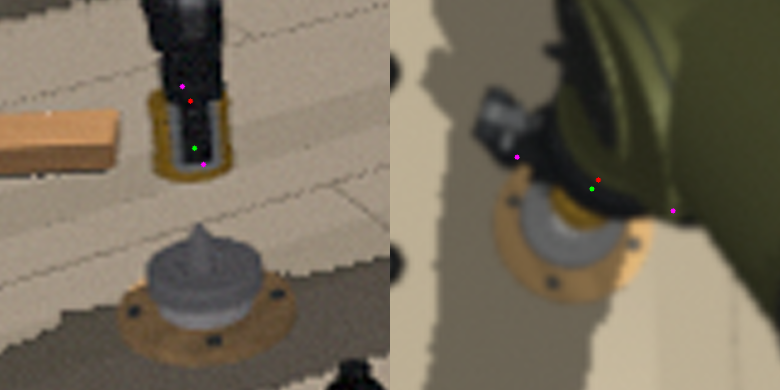

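Request:
carry_out(motion=[[0.01,-0.0018,0.0003,0,0,0,1],[0.015,0,0,0,0,0,1],[0.013,0,0,0,0,0,1],[0.009,0,0,0,0,0,1],[0.004,0,0,0,0,0,1],[0,0,0,0,0,0,1],[0,0,0,0,0,0,1]])

```text
clock: 36.28
tcp_pos: [626.5, -109.3, 71.5]
tool_rot: [24.3, 89.9, 3.8]
contact_force: [-0.2, -0.4, -1.7]
width: 0.438
```

```bash
python3 v.py a25 626 -108 40 30
```

```text
t 36.38 tcp [ 626.5 -109.4   71.6] x [ 0.001 -0.    -1.   ] yaw_y 69.5 F [ 0.4 -1.1 -2.4] w 36.7 tip 25.0 q [ 16.  55. -19.  94.  28.  35.  51.]
```

View pics/a25.png

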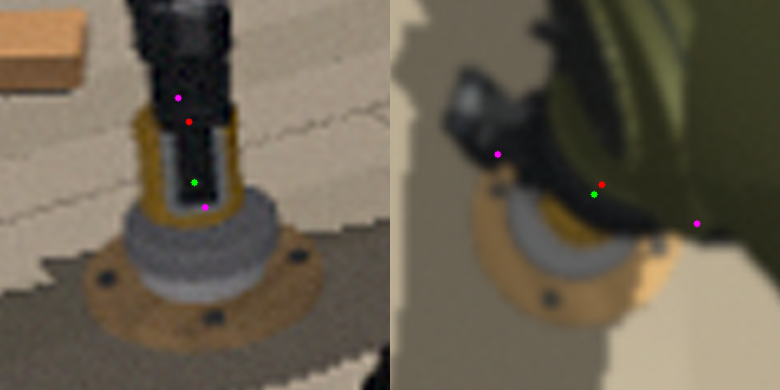

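Request:
carry_out(motion=[[0.002,0.0006,0,0,0,0,1],[0.0015,0,0,0,0,0,1],[0.0005,0,0,0,0,0,1],[0,0,0,0,0,0,1]])

```text
clock: 36.88
tcp_pos: [626.3, -108.7, 67.2]
tool_rot: [164.5, 90.0, 144.0]
contact_force: [-0.8, -0.5, -0.3]
width: 0.436
```

Request:
carry_out(motion=[[0.0008,0,0,0,0,0,1],[0,0,0,0,0,0,1],[0,0,0,0,0,0,0.5],[0,0,0,0,0,0,0.2],[0,0,0,0,0,0,0],[0,0,0,0,0,0,0],[-0.02,0,0,0,0,0,0],[-0.04,0,0,0,0,0,0],[-0.05,0,0,0,0,0,0],[0,0,0,0,0,0,0]])

```text
clock: 38.12
tcp_pos: [629.7, -108.7, 182.1]
tool_rot: [18.5, 89.4, -2.0]
contact_force: [0.8, 0.2, 0.2]
width: 1.003
```

Request:
carry_out(motion=[[0,0,-0.04,0,0,0,0],[0,0,-0.04,0,0,0,0],[0,0,-0.04,0,0,0,0],[0,0,-0.04,0,0,0,0],[0,0,0,0,0,0,0],[0,0,0,0,0,0,0],[0,0,0,0,0,0,0]])

```text
clock: 39.0
tcp_pos: [477.8, -53.0, 176.4]
tool_rot: [25.5, 89.9, 5.0]
contact_force: [0.5, 0.1, -0.8]
width: 1.001
```

```bash
python3 - <<'E'
from v import *
L=[]
for x,y in((670,199),(625.5,-108)): L.append(np.hstack([view("","scene",x,y,40,30,draw=False),view("","top",x,y,40,30,draw=False)]))
cv2.imwrite("pics/fin.png",cv2.resize(np.vstack(L),(600,600)));rep()
for n in("scene","top"):
    im=ctrl.snapshot(n)
    for t,p,z in(("plate",(670,199),22),("bun",(670,199),36),("pad",(670,199),60),("flange",(625.5,-108),22),("sleeve",(625.5,-108),34)):
        print(n,t,np.round(fit(im,n,t,*p,np.arange(57,85,4) if t=="plate" else (0,),z=z,rad=10),1))
E
```

```text
t 39.2 tcp [477.  -52.9 176.2] x [ 0.  0. -1.] yaw_y 69.4 F [ 0.3 -0.1 -0.2] w 85.1 tip 25.0 q [ 14.  38. -20. 118.  27.  28.  43.]
scene plate [ 22.6 660.5 187.   60. ]
scene bun [ 27.7 668.5 197.5   0. ]
scene pad [ 32.3 672.5 199.    0. ]
scene flange [ 20.  632.  -96.5   0. ]
scene sleeve [  31.   627.5 -108.5    0. ]
top plate [ 30.6 669.5 202.   70. ]
top bun [ 32.8 668.  202.5   0. ]
top pad [ 30.2 670.  201.5   0. ]
top flange [  23.9  633.  -100.     0. ]
top sleeve [  30.8  624.5 -106.     0. ]
```

View pics/fin.png

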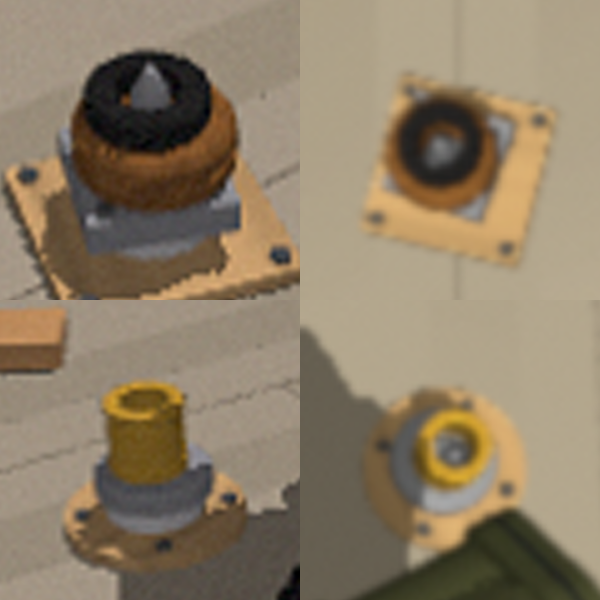

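```bash
python3 -c "
from rig import ctrl
print(ctrl.job_done())"
```

```text
the job is handed in; nothing more can be done
None
```

Both feet are assembled and handed in at about 39 s of the 115 s allowed. The tall post has the plate, then the wooden ring, then the rubber ring. The short post has the flange, then the brass sleeve. The pink look-alike was not touched.

**What agreed:** In the last pictures from both cameras, all five parts look threaded and lie flat. The gripper is open and well clear of everything. With each part threaded, the bore lets it sit at most about 5 mm off the post's axis. The measured positions of the wooden ring, rubber ring and sleeve were within about 5 mm of their posts, in each camera's own frame.

**What disagreed:**
- **Cameras:** The two camera calibrations differed by about 5 mm in x and 1 to 3 mm in y, so I compared part and post within one camera.
- **Position fits:** The final fits for the flange (both cameras) and for the plate (scene camera) were unreliable, because the parts above them hid their bores and edges. I judged these two by eye and from where the arm stood when it released them; the plate's top-camera fit was also within about 4 mm.
- **Contact force:** No clear contact force registered when the flange and sleeve were set down. I judged them seated from their height and the pictures.

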